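Seat the discharge head and set the bleed valve two turns open

ROBOT

A 7-joint arm with a two-finger parallel gripper is mounted at the origin on the work surface. World frame = base frame: x ahead of the robot, y to its left, z up, the work surface at z = 0. Lengths are in mm, angles in rad, forces in N, time in s.
With the tool pointing down it reaches from about 425 to 950 mm from the base axis. Payload 4.7 kg.
Tool frame: the origin (TCP) lies between the finger pads; the fingertips stand tip_extent ahead of it and the grasp point (between the pads) lies 3 mm ahead of it (tip_extent is the distance from the TCP to the fingertips, in mm); x points along the fingers, y is the direction in which the jaws open and shut, and the axes are right-handed (so a half turn about x gives the same grasp; the last joint's range is limited). The gripper opens to 85 mm and grips with 20 to 120 N. Pads are 22 mm wide; open, the fingers measure 114 mm over their backs; the gripper's body (76 mm by 85 mm) begins 54 mm behind the grasp point. The pads swing forward as they close: fully open they stand 13 mm farther back than shut.
Start: joints at [1.172, 0.469, -0.049, 1.532, 0.024, 1.141, -0.082], TCP at [244.01, -629.369, 253.335] pointing down, gripper open.
Joint ranges: [-2.59, 2.59], [-0.33, 1.99], [-1.39, 1.29], [0.1, 2.45], [-1.04, 4.18], [0.21, 1.99], [-2.66, 2.66]. Speed limits (rad/s): [2.57, 2.57, 3.14, 3.14, 3.14, 3.14, 3.14].

INTERFACE

Orientations are given as a rotation vector (axis times angle).
In Python, from workcell import read_state, capture, sign_off, tip_extent gives the robot as it stands.
- The arm moves only by the shell command python3 -m handwheel 'ROWS' [OPENING] [FORCE]. ROWS is JSON, a list of rows, each an object of numbers: "dx", "dy", "dz": the shift along the world's x, y, z in units of 75 mm (1.0 is 75 mm); "rx", "ry", "rz": the turn, a rotation vector about the world's x, y, z in units of 180 degrees (1.0 is 180 degrees). A call has 1 to 10 rows; each row shifts and turns the commanded pose from where the row before left it; what a row does not reach is not made up. A row lasts 1/8 s, in which the tool goes at most 62.5 mm and 10.7 degrees, less where a joint would pass 70% of its speed; a pose out of reach is approached as far as the arm can. A call with a number of a shift or a turn outside -1 to 1 is refused whole. A call with a gripper value outside its range is refused whole. OPENING is the gripper's target within -1 to 1 (fully open at 1, half-way at 0, shut at -1), set as the call begins (- or left out, the last holds). The fingers move at their own pace and stop on an object; FORCE is the grip in N (left out, the last holds). Time passes only in rows, so rows that do not move let the fingers close. It gives the time, the measured TCP pose, the force and the opening at its end, in the units of the state.
- read_state(): the state, without advancing time (a new reading comes with each control period).
- capture(name): name is "scene" or "top"; returns a dict with "image" (400x640x3 uint8, red, green, blue), "depth" (400x640 float32, mm along the optical axis (not along the pixel's ray), 0 where there is no reading), "fx", "fy", "cx", "cy" (pixels), "extrinsics" (4x4, takes a point from world to camera coordinates). Camera axes: x right, y up, looking along -z (the intrinsics and any distortion apply to the point x, -y, -z); pixel columns grow to the right and rows downward; lengths in mm; the calibration is good to about 2 mm. A picture is of the moment at which its call begins.
- sign_off(): hands the job in, once; it reports no verdict.
The state is a dict: "time_s": time; "joints": joint angles; "qd": joint speeds; "tau": joint torques, N m; "ee_pos": TCP position; "eef_rot": TCP orientation; "ft_force": force on the tool from outside, world axes, zero at the start; "ft_torque": the same for the moment, N m; "grip_width": finger opening in mm.
Only numpy, scipy, OpenCV 4.12 (cv2) and the standard library are available. Lean on these libraries where they do the work, as an engineer would, in place of code of your own. Each camera call takes 0.05 s, during which the arm holds its last target.

TASK

Slide the chrome discharge head along its guide channel, nose first under the blue bridge, until it is fully home against the end stop. Then wind the red valve wheel clockwise (seen from above) until it is closed on its stop, back it off exactly two full turns, and finish while still holding the wheel's black crank handle in the gripper, with the head still home. Leave the other things lying on the counter where they are.

Things in the scene. Friction and masses are not known exactly. Their poses are not given: they have to be found in the camera images.
- bay: Fixed test bay. Origin on the counter, on the channel's centre line; x points along it to the end stop. Floor at z 6 mm, 50 mm wide between low rails (tops z 22 mm; 3 mm play each side of the head's shoe), from x -160 to +95 mm. Blue bridge over x +20 to +95 mm, 80 mm wide, underside z 66, top z 76 mm. End stop face at x +85 mm: fully home puts the head's neck axis at x -10 mm, y 0.
- head_neck (a point): Loose chrome discharge head, about 0.4 kg, in the channel, nose to the bridge. Point on the axis of its upright round neck (24 mm diameter, bare from 50 to 96 mm above its underside), 72 mm above its underside; x to the nose, tip 95 mm ahead, z up. Black shoe 44 mm wide; ahead of the neck at most 49 mm tall. Dented lever, 16 mm wide, 96 to 110 mm high, reaches 80 mm behind the neck.
- wheel_axis (a point): Fixed point on the vertical axis of the red valve wheel, 134 mm above the counter, at the height of the middle of the crank handle. The valve is a fixed brass body on a 110 mm square plate; the wheel is 112 mm across its rim (100 mm between rim centres), rim top 102 mm above the counter.
- crank_mid (a point): Middle of the upright black crank handle on the wheel's rim: 22 mm diameter, 52 mm tall (108 to 160 mm above the counter), 50 mm from the wheel axis. It spins freely on its own pin, so the gripper may keep one orientation while it leads the handle round.
- valve_wheel (a joint): Valve wheel, rad: 0 = closed, on its hard stop; grows as it opens, counter-clockwise seen from above; two full turns open = 12.57; starts about 0.4 to 1.1 turns open. It stays where it is left; turning it takes about 0.2 N m (4 N at the handle).
- wrench: Loose steel wrench, 200 mm long, 8 mm thick, lying between bay and valve; origin at its middle, underside. Leave it alone.
- pin_ring: Loose yellow plastic pin ring, 40 mm across, 6 mm thick, lying flat; origin under its centre. Leave it alone.
- grease_jar: Loose jar, 60 mm diameter, 65 mm tall; origin under its centre. Leave it alone.
- screwdriver: Loose screwdriver, 190 mm long, 26 mm thick; origin at its middle, underside. Leave it alone.
- brass_cap: Loose brass cap, 40 mm diameter, 32 mm tall; origin under its centre. Leave it alone.
Things that resemble listed ones, but are neither listed nor needed, are in the scene too. Leave any orange look-alike of the part that bears wheel_axis alone.

How it is judged (in metres and radians):
On the way, in this order (a step that is already met when the one before it is completed fails the run):
1. the head is fully home against the end stop (x of head_neck in the frame of bay above -0.015 m and z of head_neck in the frame of bay below 0.085 m and angle between head_neck's own z axis and vertical below 0.1 rad), for 0.2 s.
2. the wheel is closed on its stop (value of joint valve_wheel below 0.07 rad), for 0.1 s.
At the end, for the whole second after the job is handed in: The wheel stands two full turns (12.57 rad, within 0.2 rad) open, having been closed within 0.07 rad of its stop after the head went home; the crank handle is gripped between the fingers with over 2 N; the head is upright in the channel within 5 mm of fully home (all of step 1 and value of joint valve_wheel between 12.366 and 12.766 rad and contact force between the fingers and crank above 2 N and horizontal distance between the grasp point and crank_mid below 0.016 m and distance between the grasp point and crank_mid below 0.032 m); the arm keeps its last pose, push and grip.
It fails at once if a bystander (wrench, pin ring, jar, screwdriver, cap) was moved by more than 30 mm (distance of any of wrench, pin_ring, grease_jar, screwdriver, brass_cap from where it was at the start of the episode above 0.03 m).
It also fails if it takes over 72 s, if anything falls off the work surface, if the arm or the gripper's body presses on something with over 40 N, if the wrist force passes 120 N, or if a joint passes its speed limit or range.

## Working session

There is one attempt and no reset: what is moved stays moved. The work goes in short steps, Python scripts to look and compute and a shell command to move; the robot and the scene stay as the last step left them, time stands still between calls to the robot, and variables do not carry over. Pictures are saved under pics/ and viewed, and the job is handed in when it is done.

```bash
mkdir -p pics; ls
python3 - <<'E'
from workcell import read_state, capture, tip_extent
import cv2,numpy as np
try: print(tip_extent() if callable(tip_extent) else tip_extent)
except Exception as e: print(e)
s=read_state(); print(s)
for n in("scene","top"):
    c=capture(n); cv2.imwrite(f"pics/{n}0.png",c["image"][:,:,::-1]); np.savez(f"{n}0.npz",**c)
    print(n,c["fx"],c["fy"],c["cx"],c["cy"],c["extrinsics"].round(3).tolist(),[k for k in c])
E
```

```text
pics
22.0
{'time_s': 0.0, 'joints': array([ 1.17212182,  0.469472  , -0.04859213,  1.53371823,  0.02406834,
        1.14099226, -0.08226615]), 'qd': array([-6.97815621e-05, -2.84412717e-04,  2.19633466e-03, -6.92596756e-04,
       -1.44497452e-03, -8.40959087e-04, -1.34087032e-03]), 'tau': array([ 5.18410998e-04, -5.10297632e+01, -4.60671913e-02, -2.37710148e+01,
        1.07919500e-02,  7.58175622e-03, -1.37437820e-05]), 'ee_pos': array([ 243.76591876, -628.85454902,  252.23046711]), 'eef_rot': array([ 2.0198408 ,  0.37990585, -2.02069294]), 'ft_force': array([-0.13218266, -0.24045253,  0.16273193]), 'ft_torque': array([-0.053065  , -0.00676108, -0.03520623]), 'grip_width': 85.34952708558397}
scene 370.9598286247155 370.9598286247155 315.43030935583937 204.0029797785025 [[0.706, 0.709, 0.008, -412.747], [-0.474, 0.464, 0.749, 193.859], [0.527, -0.532, 0.663, -1362.288], [0.0, 0.0, 0.0, 1.0]] ['image', 'depth', 'fx', 'fy', 'cx', 'cy', 'extrinsics']
top 413.6067821360318 413.6067821360318 320.20309601573337 201.62708776122346 [[0.01, -1.0, -0.018, 26.254], [0.991, 0.007, 0.132, -567.946], [-0.131, -0.019, 0.991, -1220.048], [0.0, 0.0, 0.0, 1.0]] ['image', 'depth', 'fx', 'fy', 'cx', 'cy', 'extrinsics']
```

View pics/scene0.png

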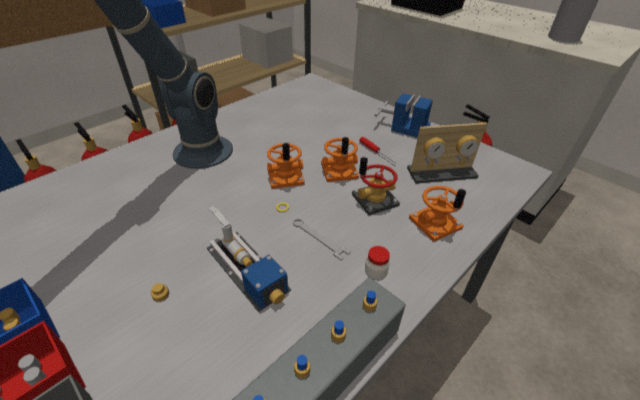

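View pics/top0.png

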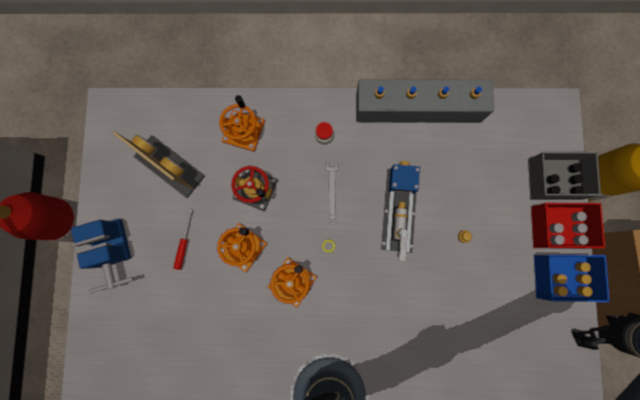

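Run:
```python
import cv2,numpy as np
t=cv2.imread("pics/top0.png"); s=cv2.imread("pics/scene0.png")
a=cv2.resize(t[155:265,370:450],None,fx=5,fy=5,interpolation=cv2.INTER_CUBIC)
b=cv2.resize(t[155:215,222:282],None,fx=6,fy=6,interpolation=cv2.INTER_CUBIC)
c=np.zeros((550,790,3),np.uint8); c[:a.shape[0],:400]=a; c[:360,420:780]=b
cv2.imwrite("pics/crop_top.png",c)
a=cv2.resize(s[200:310,200:300],None,fx=4,fy=4,interpolation=cv2.INTER_CUBIC)
b=cv2.resize(s[145:220,345:405],None,fx=6,fy=6,interpolation=cv2.INTER_CUBIC)
c=np.zeros((460,790,3),np.uint8); c[:440,:400]=a; c[:450,420:780]=b
cv2.imwrite("pics/crop_sc.png",c)
```

```text
(no output)
```

View pics/crop_top.png

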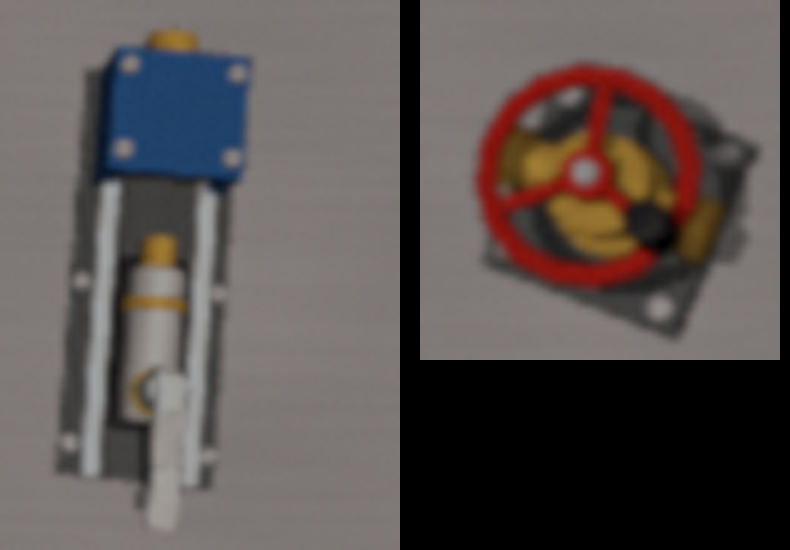

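View pics/crop_sc.png

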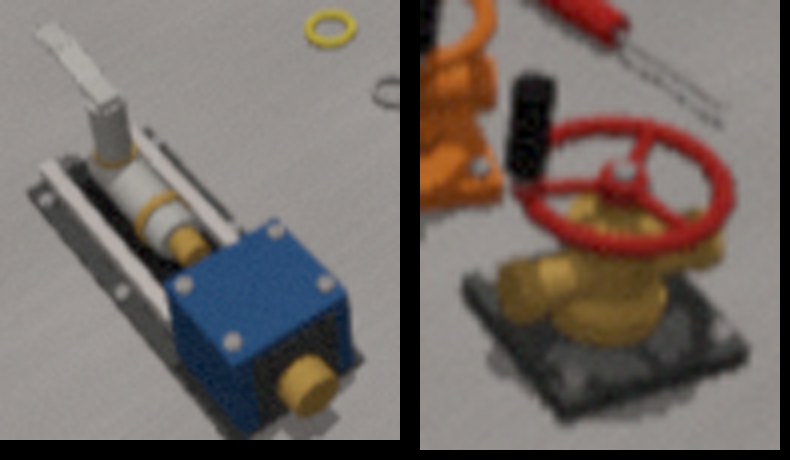

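```bash
cat > h.py <<'E'
import numpy as np,cv2
def load(n): 
    d=dict(np.load(n,allow_pickle=True)); return d
def ray(c,u,v,z):
    E=c["extrinsics"];R=E[:3,:3];t=E[:3,3];o=-R.T@t
    u=np.atleast_1d(u).astype(float);v=np.atleast_1d(v).astype(float)
    d=np.stack([(u-c["cx"])/c["fx"],-(v-c["cy"])/c["fy"],-np.ones_like(u)],-1)@R
    s=(z-o[2])/d[:,2]; return o+d*s[:,None]
def pts(c):
    E=c["extrinsics"];R=E[:3,:3];t=E[:3,3];h,w=c["depth"].shape
    u,v=np.meshgrid(np.arange(w),np.arange(h));D=c["depth"].astype(float)
    P=np.stack([(u-c["cx"])/c["fx"]*D,-(v-c["cy"])/c["fy"]*D,-D],-1)
    return (P-t)@R
def proj(c,p):
    E=c["extrinsics"];q=E[:3,:3]@np.asarray(p,float)+E[:3,3]
    return c["cx"]+c["fx"]*q[0]/-q[2], c["cy"]-c["fy"]*q[1]/-q[2]
E
python3 - <<'E'
from h import *
for n in("top","scene"):
    c=load(n+"0.npz");P=pts(c);im=c["image"];hsv=cv2.cvtColor(im,cv2.COLOR_RGB2HSV)
    H,S,V=[hsv[...,i].astype(int) for i in range(3)]
    roi=np.zeros(H.shape,bool)
    if n=="top": roi[140:270,220:460]=1
    else: roi[140:320,200:405]=1
    blue=roi&(abs(H-107)<15)&(S>120)
    bt=blue&(abs(P[...,2]-76)<5)
    print(n,"blue",bt.sum(),P[bt].mean(0))
    r=cv2.minAreaRect(P[bt][:,:2].astype(np.float32)); print(r, cv2.boxPoints(r).round(1).tolist())
    red=roi&((H<6)|(H>174))&(S>150)&(V>70)
    wr=red&(abs(P[...,2]-98)<14)
    n_,lab,st,ce=cv2.connectedComponentsWithStats(wr.astype(np.uint8)); print(st.tolist())
    k=1+np.argmax(st[1:,4]); m=lab==k
    v,u=np.nonzero(m); 
    ct,_=cv2.findContours(m.astype(np.uint8),cv2.RETR_EXTERNAL,cv2.CHAIN_APPROX_NONE)
    cc=max(ct,key=len)[:,0]
    q=ray(c,cc[:,0],cc[:,1],96)[:,:2]
    print("wheel circle",cv2.minEnclosingCircle(q.astype(np.float32)),"median z",np.median(P[m][:,2]),P[m].mean(0))
    # least-squares circle
    A=np.c_[2*q,np.ones(len(q))];s=np.linalg.lstsq(A,(q**2).sum(1),rcond=None)[0];print("lsq",s[:2],np.sqrt(s[2]+s[0]**2+s[1]**2))
    wc=s[:2]
    dk=(P[...,2]>115)&(P[...,2]<175)&(np.hypot(P[...,0]-wc[0],P[...,1]-wc[1])<75)
    print("handle",dk.sum(),P[dk].mean(0) if dk.any() else 0, P[dk].max(0), P[dk].min(0))
    print("px",np.argwhere(dk).mean(0)[::-1])
    tp=dk&(P[...,2]>155); print("tops",tp.sum(),P[tp].mean(0))
E
```

```text
top blue 526 [ 636.21488954 -220.51822464   76.21172911]
((637.0679321289062, -220.34254455566406), (76.6491928100586, 72.48362731933594), 85.05838775634766) [[597.7000122070312, -255.39999389648438], [669.9000244140625, -261.6000061035156], [676.5, -185.3000030517578], [604.2999877929688, -179.0]]
[[0, 0, 640, 400, 255595], [232, 166, 37, 37, 405]]
wheel circle ((611.085205078125, 236.1093292236328), 54.7108154296875) median z 101.55882892130136 [611.04286094 237.79416227 101.48198224]
lsq [611.17706808 237.02188809] 46.32773551736215
handle 71 [577.38263379 195.43666792 153.25161955] [588.52467219 206.89852266 164.4223015 ] [568.68795689 186.3617705  117.83022212]
px [260.29577465 192.23943662]
tops 50 [579.02966617 196.72678523 160.80270844]
scene blue 815 [ 642.39274483 -226.79580617   75.11871201]
((639.7507934570312, -225.5721435546875), (79.02034759521484, 77.0872802734375), 85.01690673828125) [[597.9000244140625, -261.6000061035156], [674.7000122070312, -268.29998779296875], [681.5999755859375, -189.60000610351562], [604.7999877929688, -182.89999389648438]]
[[0, 0, 640, 400, 255725], [361, 165, 36, 23, 275]]
wheel circle ((611.16357421875, 234.9678192138672), 56.05863571166992) median z 99.59314014391973 [621.71966498 229.84489213  99.46941539]
lsq [613.33871281 235.74746115] 46.10631861028494
handle 118 [585.00482152 190.41603291 141.230632  ] [594.61774022 204.7359346  160.24299159] [571.79221019 183.45247058 115.10755075]
px [362.96610169 165.27966102]
tops 32 [582.60476494 193.53339427 158.20853832]
```

Run:
```python
from h import *
b0=np.array([581.1,-218.05]);a=np.arctan2(-.086,.9963);ex=np.array([np.cos(a),np.sin(a)]);ey=np.array([-ex[1],ex[0]])
for n in("top","scene"):
    c=load(n+"0.npz");P=pts(c);W=(P[...,:2]-b0)@np.c_[ex,ey]
    m=(abs(W[...,1])<60)&(W[...,0]>-260)&(W[...,0]<15)
    lv=m&(P[...,2]>98)&(P[...,2]<130)
    w=W[lv];print(n,"lever",lv.sum(),w.min(0),w.max(0),w.mean(0),P[lv][:,2].mean())
    r=cv2.minAreaRect(w.astype(np.float32));print(r,cv2.boxPoints(r).round(1).tolist())
    nk=m&(P[...,2]>58)&(P[...,2]<98)
    w=W[nk];print("neck",nk.sum(),w.min(0),w.max(0),w.mean(0))
    rl=m&(abs(P[...,2]-22)<4)&(abs(abs(W[...,1])-29)<8)
    for s in(-1,1):
        w=W[rl&(W[...,1]*s>0)]; print("rail",s,len(w),np.polyfit(w[:,0],w[:,1],1),w.min(0),w.max(0))
    # nose body points
    bd=m&(P[...,2]>40)&(P[...,2]<58)&(W[...,0]<10)
    w=W[bd];print("body",len(w),w.min(0),w.max(0),w.mean(0))
    print(proj(c,[*(b0-10*ex),78]))
    print("all",P[m&(P[...,2]>98)][:,2].max())
```

```text
top lever 200 [-187.61239239   -9.65004243] [-96.50107744  11.42625094] [-141.20636459    0.91885163] 110.70627657135464
((-141.89889526367188, -0.4189300537109375), (90.79791259765625, 20.706113815307617), 2.201038360595703) [[-187.6999969482422, 8.199999809265137], [-186.89999389648438, -12.5], [-96.0999984741211, -9.0], [-96.9000015258789, 11.699999809265137]]
neck 22 [-118.69804862   -4.97414918] [-54.05939705  12.69135105] [-101.71211081    8.36745974]
rail -1 171 [ 6.71399445e-03 -2.88607298e+01] [-158.30284948  -35.10358262] [ 14.39338669 -23.48433549]
rail 1 182 [2.73525357e-03 3.04054171e+01] [-158.07477573   21.09586022] [14.51486774 35.86304708]
body 278 [-123.55375621  -16.11467147] [-13.27742871  19.52758487] [-64.09989792   3.31580177]
(np.float64(404.5857024244315), np.float64(199.28670055710066))
all 118.56379481484836
scene lever 185 [-186.28789404  -11.36464584] [-94.19461829   8.6063123 ] [-132.83027926   -1.82528129] 108.54535492079755
((-140.12298583984375, -2.2053356170654297), (91.9939193725586, 19.836017608642578), 1.335294246673584) [[-186.3000030517578, 6.599999904632568], [-185.89999389648438, -13.199999809265137], [-93.9000015258789, -11.0], [-94.4000015258789, 8.800000190734863]]
neck 107 [-111.62915834  -13.22029248] [-93.15615124  10.02156212] [-98.81041727  -4.40409683]
rail -1 221 [-6.87549834e-03 -3.12186827e+01] [-158.17966122  -36.57960694] [  9.556937   -21.07313295]
rail 1 142 [-8.52690703e-03  2.78826540e+01] [-158.72267475   22.93527715] [-20.34680916  34.30700696]
body 349 [-119.63470093  -18.76784889] [-9.23863725 14.59714167] [-60.72739417  -3.71596637]
(np.float64(247.78177532688363), np.float64(253.40645111516528))
all 115.60067995984068
```

Run:
```python
from scipy.spatial.transform import Rotation as R
from workcell import read_state
import numpy as np
from h import *
s=read_state();m=R.from_rotvec(s["eef_rot"]).as_matrix();print(m.round(3)); 
y=m[:2,1];print("tool y yaw deg",np.degrees(np.arctan2(y[1],y[0])), s["ee_pos"],s["time_s"])
b0=np.array([581.1,-218.05]);a=np.arctan2(-.086,.9963);ex=np.array([np.cos(a),np.sin(a)])
t=b0-106*ex;print("neck",t,"home",b0-10*ex,"bay y yaw",np.degrees(a)+90)
print("delta units",(np.array([*t,200])-s["ee_pos"])/75)
c=load("top0.npz");P=pts(c)
d=np.hypot(P[...,0]-611,P[...,1]-235.5)
m=(P[...,2]>105)&(d<220)&(d>65);
n,l,st,ce=cv2.connectedComponentsWithStats(m.astype(np.uint8))
for k in range(1,n):
    q=P[l==k];print(len(q),ce[k].round(),q.mean(0).round(),q[:,2].max().round(),d[l==k].min().round())
```

```text
[[-0.001  0.361 -0.932]
 [ 0.002 -0.932 -0.361]
 [-1.    -0.002  0.   ]]
tool y yaw deg -68.80896081100353 [ 243.84929146 -628.90413999  252.37757008] 0.1
neck [ 475.49271167 -208.93404417] home [ 571.13704827 -217.19000417] bay y yaw 85.06649273196346
delta units [ 3.08857894  5.59960128 -0.6983676 ]
1 [251. 112.] [825. 238. 107.] 107.0 214.0
2 [252. 116.] [815. 233. 105.] 105.0 203.0
13 [236. 120.] [800. 281. 107.] 109.0 187.0
3 [254. 119.] [804. 229. 105.] 106.0 190.0
2 [222. 122.] [796. 323. 105.] 106.0 203.0
1 [233. 120.] [801. 291. 106.] 106.0 198.0
1 [253. 122.] [795. 231. 106.] 106.0 184.0
1 [220. 125.] [786. 329. 105.] 105.0 198.0
1 [241. 124.] [789. 267. 106.] 106.0 180.0
1 [252. 128.] [776. 233. 107.] 107.0 165.0
1 [225. 130.] [770. 313. 105.] 105.0 177.0
2 [250. 130.] [769. 241. 106.] 106.0 156.0
2 [246. 134.] [760. 251. 105.] 106.0 148.0
3 [237. 137.] [748. 277. 106.] 108.0 140.0
1 [232. 138.] [746. 292. 105.] 105.0 146.0
118 [177. 169.] [645. 441. 130.] 147.0 197.0
80 [174. 178.] [616. 437. 157.] 184.0 191.0
75 [244. 231.] [469. 238. 151.] 164.0 131.0
1 [235. 229.] [478
[... 228 characters left out ...]
106.0 156.0
1 [222. 238.] [452. 309. 107.] 107.0 175.0
1 [219. 242.] [440. 317. 105.] 105.0 189.0
1 [233. 243.] [438. 277. 105.] 105.0 178.0
2 [220. 244.] [433. 314. 106.] 106.0 193.0
1 [222. 245.] [432. 308. 106.] 106.0 193.0
20 [235. 246.] [429. 269. 107.] 111.0 179.0
1 [230. 246.] [429. 285. 105.] 105.0 188.0
1 [240. 246.] [430. 257. 105.] 105.0 183.0
2 [252. 246.] [430. 221. 106.] 106.0 182.0
1 [220. 248.] [423. 313. 109.] 109.0 203.0
1 [254. 248.] [424. 217. 106.] 106.0 188.0
2 [252. 252.] [414. 220. 107.] 109.0 196.0
1 [221. 252.] [412. 311. 105.] 105.0 212.0
1 [220. 254.] [407. 313. 106.] 106.0 219.0
1 [251. 255.] [405. 225. 105.] 105.0 207.0
2 [248. 258.] [396. 231. 106.] 107.0 215.0
```

Candidates: red-wheel valve at top (252,185) vs. orange ones at (241,127), (240,247), (290,283): the red one is chosen (the crop confirms the red wheel, brass body and black handle). The head is the chrome one in the bay at top (402,215), scene (235,250). The crops show nothing else like it.

```bash
python3 -m handwheel '[{"dx":0.3,"dy":0.55,"rz":-0.029},{"dx":0.3,"dy":0.55,"rz":-0.029},{"dx":0.3,"dy":0.55,"rz":-0.029},{"dx":0.3,"dy":0.55,"rz":-0.029},{"dx":0.3,"dy":0.55,"rz":-0.029},{"dx":0.3,"dy":0.55},{"dx":0.3,"dy":0.55},{"dx":0.3,"dy":0.55},{"dx":0.3,"dy":0.55},{"dx":0.3,"dy":0.55}]' 1
```

```text
invalid input
```

```bash
python3 -m handwheel '[{"dx":0.3,"dy":0.55,"dz":0,"rx":0,"ry":0,"rz":-0.029}]'; python3 -c "
from workcell import read_state;print(read_state()['time_s'])"
```

```text
time_s: 0.22
ee_pos: [263.4, -590.2, 252.2]
eef_rot: [2.075, 0.281, -2.079]
ft_force: [0.3, 1.5, 0.1]
grip_width: 85.5
0.225
```

```bash
python3 -m handwheel '[{"dx":0.3,"dy":0.55,"dz":0,"rx":0,"ry":0,"rz":-0.029},{"dx":0.3,"dy":0.55,"dz":0,"rx":0,"ry":0,"rz":-0.029},{"dx":0.3,"dy":0.55,"dz":0,"rx":0,"ry":0,"rz":-0.029},{"dx":0.3,"dy":0.55,"dz":0,"rx":0,"ry":0,"rz":-0.029},{"dx":0.3,"dy":0.55,"dz":0,"rx":0,"ry":0,"rz":0},{"dx":0.3,"dy":0.55,"dz":0,"rx":0,"ry":0,"rz":0},{"dx":0.3,"dy":0.55,"dz":0,"rx":0,"ry":0,"rz":0},{"dx":0.3,"dy":0.55,"dz":0,"rx":0,"ry":0,"rz":0},{"dx":0.3,"dy":0.55,"dz":0,"rx":0,"ry":0,"rz":0},{"dx":0,"dy":0,"dz":0,"rx":0,"ry":0,"rz":0}]'; python3 -c "
from workcell import read_state;import numpy as np;from scipy.spatial.transform import Rotation as R
s=read_state();m=R.from_rotvec(s['eef_rot']).as_matrix();print(s['ee_pos'],s['time_s'],np.degrees(np.arctan2(m[1,1],m[0,1])),m[2,0])
print((np.array([475.5,-208.9,78+3])-s['ee_pos'])/75)"
```

```text
time_s: 1.48
ee_pos: [470.7, -212.6, 253.2]
eef_rot: [-2.181, 0.083, 2.181]
ft_force: [-0.5, 0.3, -0.9]
grip_width: 85.4
[ 470.70840432 -212.5707773   253.16894515] 1.475 -94.4539300172689 -0.9999985304602185
[ 0.06388794  0.0489437  -2.29558594]
```

```bash
python3 -m handwheel '[{"dx":0.06,"dy":0.05,"dz":-0.3,"rx":0,"ry":0,"rz":0},{"dx":0,"dy":0,"dz":-0.5,"rx":0,"ry":0,"rz":0},{"dx":0,"dy":0,"dz":-0.5,"rx":0,"ry":0,"rz":0},{"dx":0,"dy":0,"dz":-0.4,"rx":0,"ry":0,"rz":0},{"dx":0,"dy":0,"dz":-0.3,"rx":0,"ry":0,"rz":0},{"dx":0,"dy":0,"dz":-0.27,"rx":0,"ry":0,"rz":0},{"dx":0,"dy":0,"dz":0,"rx":0,"ry":0,"rz":0}]'
python3 - <<'E'
from workcell import *
import cv2
c=capture("scene");d=capture("top")
a=cv2.resize(c["image"][150:300,170:300],None,fx=3.5,fy=3.5,interpolation=cv2.INTER_CUBIC)
b=cv2.resize(d["image"][170:290,360:440],None,fx=4,fy=4,interpolation=cv2.INTER_CUBIC)
import numpy as np
o=np.zeros((540,790,3),np.uint8);o[:a.shape[0],:a.shape[1]]=a;o[:b.shape[0],465:465+b.shape[1]]=b
cv2.imwrite("pics/neck1.png",o[:,:,::-1]);print(read_state()["ft_force"])
E
```

```text
time_s: 2.35
ee_pos: [471.8, -213.6, 81.6]
eef_rot: [-2.172, 0.094, 2.181]
ft_force: [-0.6, -0.3, 0.4]
grip_width: 85.3
[ 0.41069656 -0.72874016 -0.20222607]
```

View pics/neck1.png

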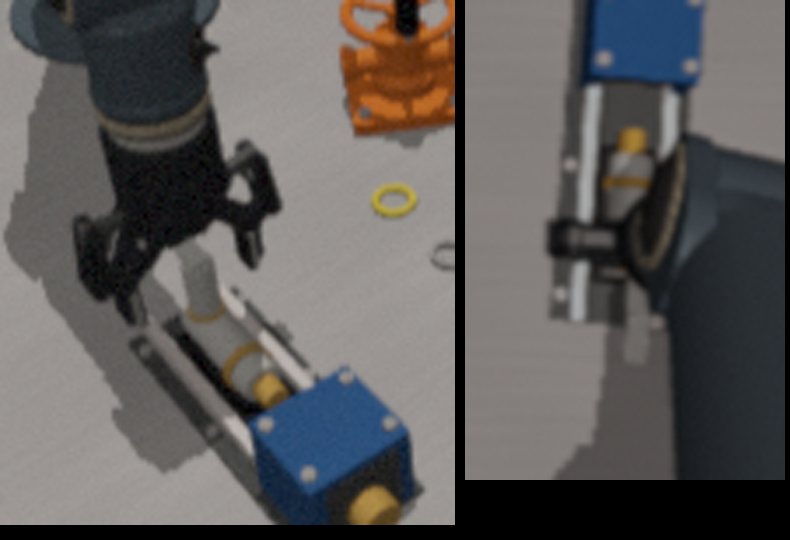

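The fingers straddle the neck (left crop, neck at about (200,290), one finger either side). I'll nudge by the measured offset, then close.

```bash
python3 -m handwheel '[{"dx":0.05,"dy":0.06,"dz":0,"rx":0,"ry":0,"rz":0},{"dx":0,"dy":0,"dz":0,"rx":0,"ry":0,"rz":0},{"dx":0,"dy":0,"dz":0,"rx":0,"ry":0,"rz":0}]'; python3 -m handwheel '[{"dx":0,"dy":0,"dz":0,"rx":0,"ry":0,"rz":0},{"dx":0,"dy":0,"dz":0,"rx":0,"ry":0,"rz":0},{"dx":0,"dy":0,"dz":0,"rx":0,"ry":0,"rz":0},{"dx":0,"dy":0,"dz":0,"rx":0,"ry":0,"rz":0},{"dx":0,"dy":0,"dz":0,"rx":0,"ry":0,"rz":0},{"dx":0,"dy":0,"dz":0,"rx":0,"ry":0,"rz":0},{"dx":0,"dy":0,"dz":0,"rx":0,"ry":0,"rz":0},{"dx":0,"dy":0,"dz":0,"rx":0,"ry":0,"rz":0}]' -1 40
```

```text
time_s: 2.82
ee_pos: [477.5, -208.6, 83.5]
eef_rot: [-2.179, 0.093, 2.177]
ft_force: [-0.0, -0.4, -0.9]
grip_width: 85.1
time_s: 3.82
ee_pos: [477.3, -208.7, 83.2]
eef_rot: [-2.178, 0.094, 2.178]
ft_force: [-0.5, -0.8, 2.8]
grip_width: 22.7
```

Run:
```python
from workcell import *
import cv2
import numpy as np
c=capture("scene");d=capture("top")
a=cv2.resize(c["image"][165:285,185:295],None,fx=4,fy=4,interpolation=cv2.INTER_CUBIC)
b=cv2.resize(d["image"][170:290,360:440],None,fx=4,fy=4,interpolation=cv2.INTER_CUBIC)
o=np.zeros((540,790,3),np.uint8);o[:a.shape[0],:a.shape[1]]=a;o[:b.shape[0],465:465+b.shape[1]]=b
cv2.imwrite("pics/neck2.png",o[:,:,::-1]);print(tip_extent() if callable(tip_extent) else tip_extent)
```

```text
22.0
```

View pics/neck2.png

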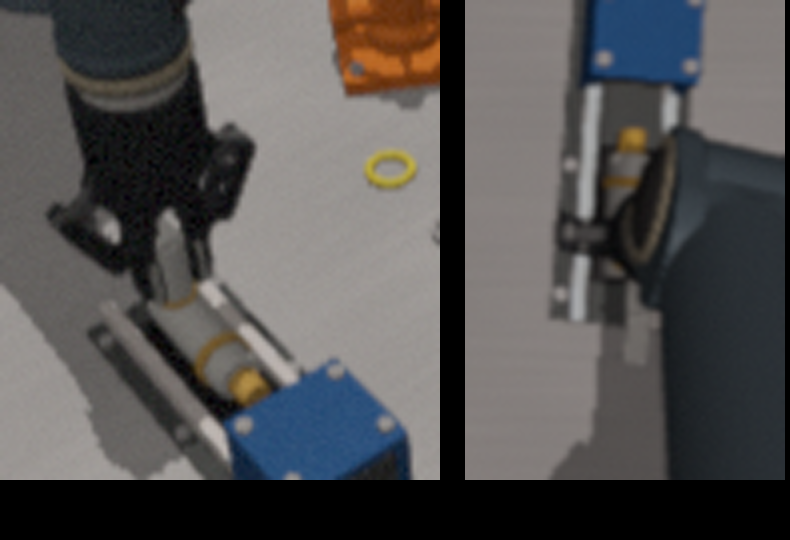

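The neck is between both pads (left crop, neck at (175,275)). Now slide it.

```bash
python3 -m handwheel '[{"dx":0.15,"dy":-0.013,"dz":0,"rx":0,"ry":0,"rz":0},{"dx":0.15,"dy":-0.013,"dz":0,"rx":0,"ry":0,"rz":0},{"dx":0.15,"dy":-0.013,"dz":0,"rx":0,"ry":0,"rz":0},{"dx":0.15,"dy":-0.013,"dz":0,"rx":0,"ry":0,"rz":0},{"dx":0.15,"dy":-0.013,"dz":0,"rx":0,"ry":0,"rz":0}]'; python3 -m handwheel '[{"dx":0.15,"dy":-0.013,"dz":0,"rx":0,"ry":0,"rz":0},{"dx":0.1,"dy":-0.009,"dz":0,"rx":0,"ry":0,"rz":0},{"dx":0.1,"dy":-0.009,"dz":0,"rx":0,"ry":0,"rz":0},{"dx":0,"dy":0,"dz":0,"rx":0,"ry":0,"rz":0}]'
```

```text
time_s: 4.55
ee_pos: [531.7, -213.4, 83.2]
eef_rot: [-2.172, 0.094, 2.183]
ft_force: [-7.6, 1.6, 8.5]
grip_width: 23.4
time_s: 5.05
ee_pos: [559.5, -215.8, 83.2]
eef_rot: [-2.176, 0.094, 2.179]
ft_force: [-2.6, -0.0, 3.8]
grip_width: 23.1
```

```bash
for i in 1; do python3 -m handwheel '[{"dx":0.08,"dy":-0.007,"dz":0,"rx":0,"ry":0,"rz":0},{"dx":0,"dy":0,"dz":0,"rx":0,"ry":0,"rz":0}]'; python3 -m handwheel '[{"dx":0.05,"dy":-0.004,"dz":0,"rx":0,"ry":0,"rz":0},{"dx":0,"dy":0,"dz":0,"rx":0,"ry":0,"rz":0}]'; python3 -m handwheel '[{"dx":0.04,"dy":-0.003,"dz":0,"rx":0,"ry":0,"rz":0},{"dx":0,"dy":0,"dz":0,"rx":0,"ry":0,"rz":0}]';python3 -m handwheel '[{"dx":0.03,"dy":-0.003,"dz":0,"rx":0,"ry":0,"rz":0},{"dx":0,"dy":0,"dz":0,"rx":0,"ry":0,"rz":0}]'; done
```

```text
time_s: 5.3
ee_pos: [565.2, -216.3, 83.2]
eef_rot: [-2.176, 0.094, 2.179]
ft_force: [-2.4, 0.1, 5.1]
grip_width: 23.2
time_s: 5.55
ee_pos: [568.4, -216.6, 83.2]
eef_rot: [-2.174, 0.094, 2.18]
ft_force: [-3.7, -0.9, 5.4]
grip_width: 23.2
time_s: 5.8
ee_pos: [571.3, -216.8, 83.2]
eef_rot: [-2.174, 0.094, 2.181]
ft_force: [-4.7, -0.6, 6.8]
grip_width: 23.0
time_s: 6.05
ee_pos: [573.4, -217.0, 83.2]
eef_rot: [-2.174, 0.094, 2.181]
ft_force: [-4.5, 0.1, 6.2]
grip_width: 22.9
```

Not on the stop yet (only sliding friction, about 4 N), so keep inching forward.

```bash
python3 -m handwheel '[{"dx":0.03,"dy":-0.003,"dz":0,"rx":0,"ry":0,"rz":0},{"dx":0,"dy":0,"dz":0,"rx":0,"ry":0,"rz":0}]'; python3 -m handwheel '[{"dx":0.03,"dy":-0.003,"dz":0,"rx":0,"ry":0,"rz":0},{"dx":0,"dy":0,"dz":0,"rx":0,"ry":0,"rz":0}]'; python3 -m handwheel '[{"dx":0.03,"dy":-0.003,"dz":0,"rx":0,"ry":0,"rz":0},{"dx":0,"dy":0,"dz":0,"rx":0,"ry":0,"rz":0}]'
```

```text
time_s: 6.3
ee_pos: [575.1, -217.2, 83.2]
eef_rot: [-2.172, 0.094, 2.182]
ft_force: [-6.4, 1.0, 8.2]
grip_width: 23.2
time_s: 6.55
ee_pos: [575.1, -217.2, 83.2]
eef_rot: [-2.166, 0.093, 2.187]
ft_force: [-12.7, 1.9, 13.0]
grip_width: 23.2
time_s: 6.8
ee_pos: [575.2, -217.3, 83.1]
eef_rot: [-2.16, 0.093, 2.192]
ft_force: [-18.4, 2.3, 17.5]
grip_width: 23.0
```

Force rises with no motion: it is on the stop. Relax, check by picture.

```bash
python3 -m handwheel '[{"dx":-0.045,"dy":0.004,"dz":0,"rx":0,"ry":0,"rz":0},{"dx":0,"dy":0,"dz":0,"rx":0,"ry":0,"rz":0}]';  python3 -m handwheel '[{"dx":0,"dy":0,"dz":0,"rx":0,"ry":0,"rz":0},{"dx":0,"dy":0,"dz":0,"rx":0,"ry":0,"rz":0},{"dx":0,"dy":0,"dz":0,"rx":0,"ry":0,"rz":0},{"dx":0,"dy":0,"dz":0,"rx":0,"ry":0,"rz":0},{"dx":0,"dy":0,"dz":0,"rx":0,"ry":0,"rz":0},{"dx":0,"dy":0,"dz":0,"rx":0,"ry":0,"rz":0}]' 1;  python3 -m handwheel '[{"dx":0,"dy":0,"dz":0.3,"rx":0,"ry":0,"rz":0},{"dx":0,"dy":0,"dz":0.6,"rx":0,"ry":0,"rz":0},{"dx":0,"dy":0,"dz":0.6,"rx":0,"ry":0,"rz":0},{"dx":0,"dy":0,"dz":0.6,"rx":0,"ry":0,"rz":0},{"dx":0,"dy":0.6,"dz":0.2,"rx":0,"ry":0,"rz":0},{"dx":0,"dy":0.7,"dz":0,"rx":0,"ry":0,"rz":0},{"dx":0,"dy":0.7,"dz":0,"rx":0,"ry":0,"rz":0},{"dx":0,"dy":0,"dz":0,"rx":0,"ry":0,"rz":0}]'
python3 - <<'E'
from workcell import *
from h import *
b0=np.array([581.1,-218.05]);a=np.arctan2(-.086,.9963);ex=np.array([np.cos(a),np.sin(a)]);ey=np.array([-ex[1],ex[0]])
ims=[]
for n in("top","scene"):
    c=capture(n);P=pts(c);W=(P[...,:2]-b0)@np.c_[ex,ey];ims.append(c["image"])
    m=(abs(W[...,1])<40)&(W[...,0]>-260)&(W[...,0]<15)
    lv=m&(P[...,2]>98)&(P[...,2]<130);w=W[lv]
    if len(w)>5: print(n,"lever",lv.sum(),w.min(0),w.max(0),w.mean(0),P[lv][:,2].mean())
s=read_state();print(s["ee_pos"])
a=cv2.resize(ims[1][180:310,190:300],None,fx=4,fy=4,interpolation=cv2.INTER_CUBIC)
b=cv2.resize(ims[0][150:270,360:440],None,fx=4,fy=4,interpolation=cv2.INTER_CUBIC)
o=np.zeros((540,790,3),np.uint8);o[:a.shape[0],:a.shape[1]]=a;o[:b.shape[0],465:465+b.shape[1]]=b
cv2.imwrite("pics/home1.png",o[:,:,::-1])
E
```

```text
time_s: 7.05
ee_pos: [575.1, -217.2, 83.2]
eef_rot: [-2.17, 0.093, 2.184]
ft_force: [-8.0, 1.9, 9.8]
grip_width: 23.0
time_s: 7.8
ee_pos: [578.2, -217.5, 83.1]
eef_rot: [-2.178, 0.094, 2.177]
ft_force: [0.4, 0.5, -0.7]
grip_width: 85.3
time_s: 8.8
ee_pos: [578.1, -61.4, 256.0]
eef_rot: [-2.182, 0.081, 2.181]
ft_force: [0.5, -1.3, -0.4]
grip_width: 85.0
top lever 190 [-88.8267533  -11.59429022] [-1.59778945 12.15575089] [-43.96524864   1.34661164] 110.86268108386916
scene lever 225 [-88.90377697 -12.79828595] [ 4.34478306 10.35255614] [-34.02899535  -2.19635064] 108.62526666705403
[578.09867079 -67.24775642 255.68420598]
```

View pics/home1.png

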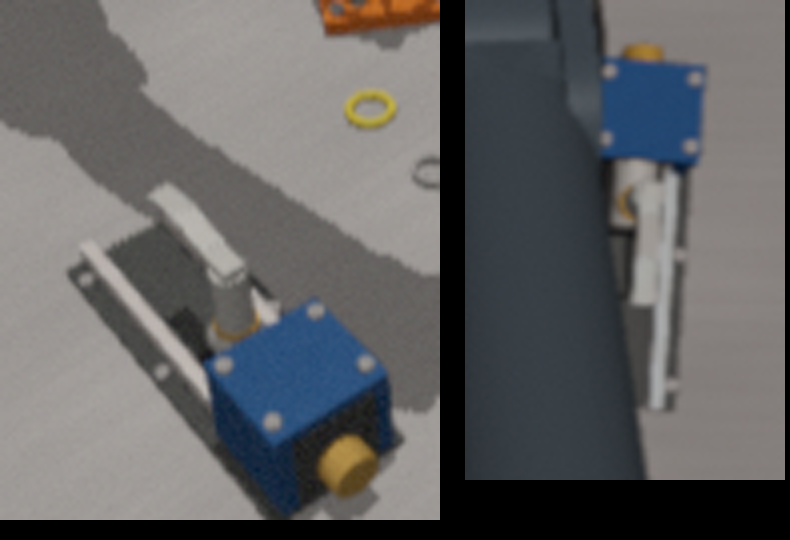

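The head is home: the lever has moved 98 mm, its tail is at bay x −89, and it is upright under the bridge (left crop, neck at (235,300)). Go to the crank.

```bash
python3 -m handwheel '[{"dx":0,"dy":0.5,"dz":0,"rx":0,"ry":0,"rz":0},{"dx":0,"dy":0.6,"dz":0,"rx":0,"ry":0,"rz":0},{"dx":0,"dy":0.6,"dz":0,"rx":0,"ry":0,"rz":0},{"dx":0,"dy":0.6,"dz":0,"rx":0,"ry":0,"rz":0},{"dx":0,"dy":0.6,"dz":0,"rx":0,"ry":0,"rz":0},{"dx":0,"dy":0.5,"dz":0,"rx":0,"ry":0,"rz":0},{"dx":0,"dy":0,"dz":0,"rx":0,"ry":0,"rz":0},{"dx":0,"dy":0,"dz":0,"rx":0,"ry":0,"rz":0}]'
python3 - <<'E'
from workcell import *
from h import *
s=read_state();print(s["ee_pos"],s["joints"].round(2),(np.array([580.5,195,137])-s["ee_pos"])/75)
c=capture("scene");P=pts(c)
a=cv2.resize(c["image"][90:220,320:430],None,fx=4,fy=4,interpolation=cv2.INTER_CUBIC)
cv2.imwrite("pics/cr1.png",a[:,:,::-1])
E
```

```text
time_s: 9.9
ee_pos: [578.9, 185.2, 255.2]
eef_rot: [-2.177, 0.098, 2.177]
ft_force: [-0.2, -1.0, 0.3]
grip_width: 85.5
[578.85297504 185.23456056 255.1824778 ] [-0.14  0.38 -0.32  1.68  0.13  1.1  -2.16] [ 0.02196033  0.13020586 -1.57576637]
```

View pics/cr1.png

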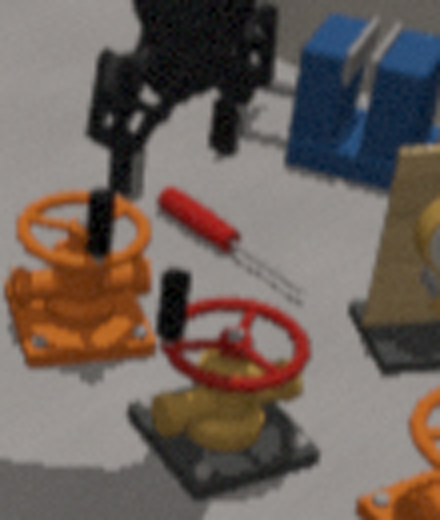

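```bash
python3 -m handwheel '[{"dx":0.02,"dy":0.13,"dz":0,"rx":0,"ry":0,"rz":0.055},{"dx":0,"dy":0,"dz":-0.2,"rx":0,"ry":0,"rz":0.055},{"dx":0,"dy":0,"dz":-0.3,"rx":0,"ry":0,"rz":0.055},{"dx":0,"dy":0,"dz":-0.3,"rx":0,"ry":0,"rz":0},{"dx":0,"dy":0,"dz":0,"rx":0,"ry":0,"rz":0},{"dx":0,"dy":0,"dz":0,"rx":0,"ry":0,"rz":0}]'
python3 - <<'E'
from workcell import *
from h import *
s=read_state();print(s["ee_pos"],s["joints"].round(2),(np.array([580.5,195,137])-s["ee_pos"])/75)
c=capture("scene");P=pts(c)
a=cv2.resize(c["image"][90:220,320:430],None,fx=4,fy=4,interpolation=cv2.INTER_CUBIC)
cv2.imwrite("pics/cr2.png",a[:,:,::-1])
E
```

```text
time_s: 10.7
ee_pos: [580.5, 196.4, 196.5]
eef_rot: [1.985, 0.434, -1.982]
ft_force: [-0.6, -0.1, -0.1]
grip_width: 85.5
[580.45923097 196.40286687 196.45730535] [-0.09  0.46 -0.42  1.73  0.21  1.   -1.72] [ 5.43587068e-04 -1.87048916e-02 -7.92764071e-01]
```

View pics/cr2.png

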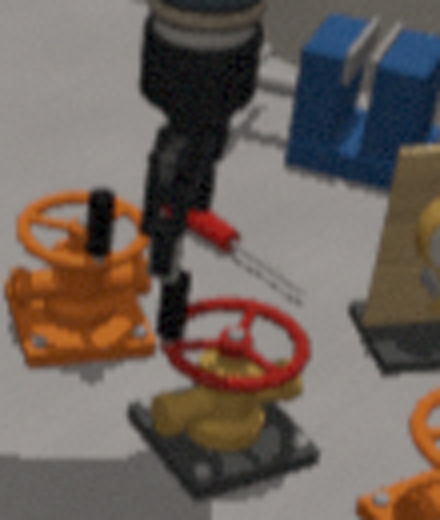

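The handle (crop (172,300)) lies directly beneath the jaws, which are seen edge-on. Lower and close.

```bash
python3 -m handwheel '[{"dx":0,"dy":-0.01,"dz":-0.3,"rx":0,"ry":0,"rz":0},{"dx":0,"dy":0,"dz":-0.3,"rx":0,"ry":0,"rz":0},{"dx":0,"dy":0,"dz":-0.19,"rx":0,"ry":0,"rz":0},{"dx":0,"dy":0,"dz":0,"rx":0,"ry":0,"rz":0},{"dx":0,"dy":0,"dz":0,"rx":0,"ry":0,"rz":0}]'; python3 -m handwheel '[{"dx":0,"dy":0,"dz":0,"rx":0,"ry":0,"rz":0},{"dx":0,"dy":0,"dz":0,"rx":0,"ry":0,"rz":0},{"dx":0,"dy":0,"dz":0,"rx":0,"ry":0,"rz":0},{"dx":0,"dy":0,"dz":0,"rx":0,"ry":0,"rz":0},{"dx":0,"dy":0,"dz":0,"rx":0,"ry":0,"rz":0},{"dx":0,"dy":0,"dz":0,"rx":0,"ry":0,"rz":0},{"dx":0,"dy":0,"dz":0,"rx":0,"ry":0,"rz":0},{"dx":0,"dy":0,"dz":0,"rx":0,"ry":0,"rz":0}]' -1 40
```

```text
time_s: 11.38
ee_pos: [580.3, 196.9, 137.4]
eef_rot: [1.984, 0.436, -1.98]
ft_force: [0.4, 0.1, -0.0]
grip_width: 85.7
time_s: 12.38
ee_pos: [579.7, 196.8, 136.7]
eef_rot: [1.983, 0.436, -1.982]
ft_force: [-2.2, 0.5, 4.8]
grip_width: 21.2
```

Run:
```python
import numpy as np
f=lambda d:50/75*np.array([np.cos(np.radians(d)),np.sin(np.radians(d))])
for k in range(18):
    a=-129-20*k;print(a,"->",a-20,(f(a-20)-f(a)).round(3))
```

```text
-129 -> -149 [-0.152  0.175]
-149 -> -169 [-0.083  0.216]
-169 -> -189 [-0.004  0.231]
-189 -> -209 [0.075 0.219]
-209 -> -229 [0.146 0.18 ]
-229 -> -249 [0.198 0.119]
-249 -> -269 [0.227 0.044]
-269 -> -289 [ 0.229 -0.036]
-289 -> -309 [ 0.203 -0.112]
-309 -> -329 [ 0.152 -0.175]
-329 -> -349 [ 0.083 -0.216]
-349 -> -369 [ 0.004 -0.231]
-369 -> -389 [-0.075 -0.219]
-389 -> -409 [-0.146 -0.18 ]
-409 -> -429 [-0.198 -0.119]
-429 -> -449 [-0.227 -0.044]
-449 -> -469 [-0.229  0.036]
-469 -> -489 [-0.203  0.112]
```

```bash
python3 -m handwheel '[{"dx":-0.152,"dy":0.175,"dz":0,"rx":0,"ry":0,"rz":0},{"dx":-0.083,"dy":0.216,"dz":0,"rx":0,"ry":0,"rz":0},{"dx":-0.004,"dy":0.231,"dz":0,"rx":0,"ry":0,"rz":0}]'; python3 -c "
from workcell import *;import numpy as np
s=read_state();p=s['ee_pos'][:2]-np.array([611,235.5]);print(np.hypot(*p),np.degrees(np.arctan2(p[1],p[0])),s['ft_force'])"
```

```text
time_s: 12.75
ee_pos: [561.4, 240.6, 136.6]
eef_rot: [1.979, 0.428, -1.984]
ft_force: [-0.4, -5.8, 5.6]
grip_width: 20.9
49.84288339591113 174.183692312266 [-0.44381569 -5.75900426  5.64832758]
```

Turning well: radius 49.8, about 5 N tangential. Continue.

```bash
python3 -m handwheel '[{"dx":0.075,"dy":0.219,"dz":0,"rx":0,"ry":0,"rz":0},{"dx":0.146,"dy":0.18,"dz":0,"rx":0,"ry":0,"rz":0},{"dx":0.198,"dy":0.119,"dz":0,"rx":0,"ry":0,"rz":0}]'; python3 -c "
from workcell import *;import numpy as np
s=read_state();p=s['ee_pos'][:2]-np.array([611,235.5]);print(np.hypot(*p),np.degrees(np.arctan2(p[1],p[0])),s['ft_force'])"
```

```text
time_s: 13.12
ee_pos: [591.9, 281.9, 136.6]
eef_rot: [1.978, 0.434, -1.984]
ft_force: [-3.8, -3.4, 8.4]
grip_width: 21.0
50.21389803379527 112.4009271889826 [-3.84998532 -3.42384196  8.42807318]
```

```bash
cat > a.py <<'E'
from workcell import *;import numpy as np
s=read_state();p=s['ee_pos'][:2]-np.array([611,235.5]);a=np.arctan2(p[1],p[0]);print('r',np.hypot(*p).round(1),'deg',np.degrees(a).round(1),'F',s['ft_force'].round(1),'Ft',(-s['ft_force'][0]*np.sin(a)+s['ft_force'][1]*np.cos(a)).round(1),'J7',s['joints'][6].round(2))
E
python3 -m handwheel '[{"dx":0.227,"dy":0.044,"dz":0,"rx":0,"ry":0,"rz":0}]';python3 a.py; python3 -m handwheel '[{"dx":0.229,"dy":-0.036,"dz":0,"rx":0,"ry":0,"rz":0}]';python3 a.py
```

```text
time_s: 13.25
ee_pos: [608.8, 285.7, 136.6]
eef_rot: [1.978, 0.435, -1.984]
ft_force: [-4.7, -3.5, 8.0]
grip_width: 20.9
r 50.3 deg 92.6 F [-4.7 -3.5  8. ] Ft 4.8 J7 -1.86
time_s: 13.38
ee_pos: [625.8, 283.6, 136.6]
eef_rot: [1.978, 0.437, -1.985]
ft_force: [-6.2, -1.8, 8.5]
grip_width: 20.9
r 50.3 deg 72.9 F [-6.2 -1.8  8.5] Ft 5.4 J7 -1.84
```

```bash
python3 -m handwheel '[{"dx":0.203,"dy":-0.112,"dz":0,"rx":0,"ry":0,"rz":0}]' >/dev/null;python3 a.py; python3 -m handwheel '[{"dx":0.152,"dy":-0.175,"dz":0,"rx":0,"ry":0,"rz":0}]' >/dev/null;python3 a.py
```

```text
r 50.4 deg 53.6 F [-7.6 -0.2  8. ] Ft 6.0 J7 -1.81
r 50.4 deg 34.3 F [-4.5  3.5  5.9] Ft 5.5 J7 -1.79
```

```bash
python3 -m handwheel '[{"dx":0.083,"dy":-0.216,"dz":0,"rx":0,"ry":0,"rz":0}]' >/dev/null;python3 a.py
```

```text
r 50.3 deg 14.6 F [-2.6  4.6  4.6] Ft 5.1 J7 -1.76
```

```bash
python3 -m handwheel '[{"dx":0.004,"dy":-0.231,"dz":0,"rx":0,"ry":0,"rz":0}]' >/dev/null;python3 a.py
```

```text
r 50.2 deg -5.6 F [-1.1  5.6  2.8] Ft 5.4 J7 -1.74
```

```bash
python3 -m handwheel '[{"dx":-0.075,"dy":-0.219,"dz":0,"rx":0,"ry":0,"rz":0}]' >/dev/null;python3 a.py
```

```text
r 49.9 deg -22.0 F [ 16.6  28.5 -18.3] Ft 32.6 J7 -1.72
```

```bash
python3 -m handwheel '[{"dx":-0.146,"dy":-0.18,"dz":0,"rx":0,"ry":0,"rz":0}]' >/dev/null;python3 a.py
```

```text
r 47.4 deg -26.0 F [ 34.4  43.5 -25.4] Ft 54.2 J7 -1.71
```

The stop was hit near −22° (0.70 turns from the start). Undo the surplus push and let it settle.

```bash
python3 -m handwheel '[{"dx":0.146,"dy":0.18,"dz":0,"rx":0,"ry":0,"rz":0},{"dx":0,"dy":0,"dz":0,"rx":0,"ry":0,"rz":0},{"dx":0,"dy":0,"dz":0,"rx":0,"ry":0,"rz":0}]' ;python3 a.py
python3 - <<'E'
from workcell import *
from h import *
c=capture("scene");d=capture("top")
a=cv2.resize(c["image"][90:220,320:430],None,fx=4,fy=4,interpolation=cv2.INTER_CUBIC)
b=cv2.resize(d["image"][140:240,215:295],None,fx=4,fy=4,interpolation=cv2.INTER_CUBIC)
o=np.zeros((540,790,3),np.uint8);o[:a.shape[0],:a.shape[1]]=a;o[:b.shape[0],465:465+b.shape[1]]=b
cv2.imwrite("pics/stop1.png",o[:,:,::-1])
E
```

```text
time_s: 14.5
ee_pos: [654.0, 216.4, 138.1]
eef_rot: [1.985, 0.445, -1.98]
ft_force: [-4.5, 5.4, 8.2]
grip_width: 20.7
r 47.1 deg -23.9 F [-4.5  5.4  8.2] Ft 3.1 J7 -1.72
```

View pics/stop1.png

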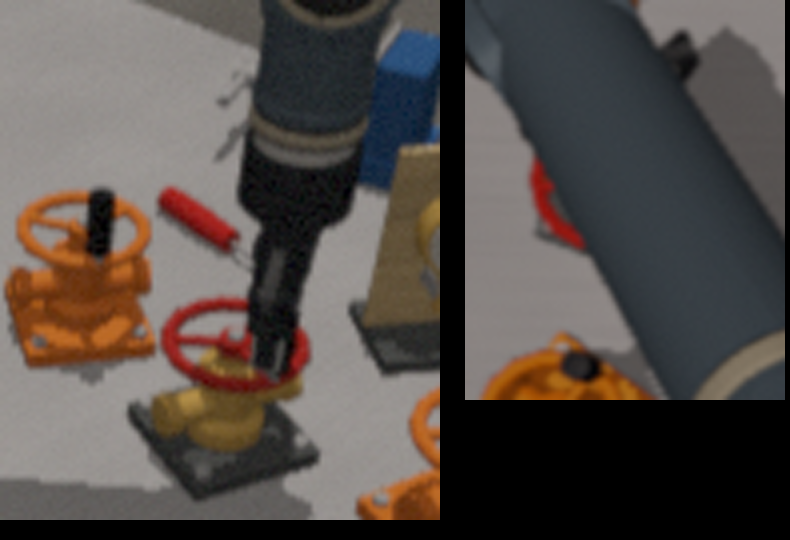

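The gripper still holds the handle at the rim's near side (left crop (275,350)). TCP slipped about 3 mm along the pads. Firm up the grip and press lightly again to define the stop angle.

```bash
python3 -m handwheel '[{"dx":-0.02,"dy":-0.05,"dz":0,"rx":0,"ry":0,"rz":0},{"dx":0,"dy":0,"dz":0,"rx":0,"ry":0,"rz":0}]' -1 70 ;python3 a.py;  python3 -m handwheel '[{"dx":-0.02,"dy":-0.05,"dz":0,"rx":0,"ry":0,"rz":0},{"dx":0,"dy":0,"dz":0,"rx":0,"ry":0,"rz":0}]';python3 a.py
```

```text
time_s: 14.85
ee_pos: [653.5, 215.2, 138.2]
eef_rot: [1.991, 0.451, -1.976]
ft_force: [0.8, 10.8, 4.3]
grip_width: 20.4
r 47.1 deg -25.6 F [ 0.8 10.8  4.3] Ft 10.0 J7 -1.72
time_s: 15.1
ee_pos: [653.3, 214.9, 138.2]
eef_rot: [1.997, 0.458, -1.971]
ft_force: [5.1, 17.4, -0.5]
grip_width: 20.2
r 47.1 deg -25.9 F [ 5.1 17.4 -0.5] Ft 17.9 J7 -1.72
```

```bash
python3 -m handwheel '[{"dx":0.012,"dy":0.07,"dz":0,"rx":0,"ry":0,"rz":0},{"dx":0.012,"dy":0.07,"dz":0,"rx":0,"ry":0,"rz":0},{"dx":0,"dy":0,"dz":0,"rx":0,"ry":0,"rz":0}]' ;python3 a.py
python3 - <<'E'
import numpy as np
f=lambda d:50/75*np.array([np.cos(np.radians(d)),np.sin(np.radians(d))])
for k in range(18):
    a=-22+20*k;print(a,"->",a+20,(f(a+20)-f(a)).round(3))
E
```

```text
time_s: 15.48
ee_pos: [653.8, 216.0, 138.1]
eef_rot: [1.984, 0.438, -1.98]
ft_force: [-3.5, 0.9, 9.3]
grip_width: 20.7
r 47.0 deg -24.5 F [-3.5  0.9  9.3] Ft -0.6 J7 -1.73
-22 -> -2 [0.048 0.226]
-2 -> 18 [-0.032  0.229]
18 -> 38 [-0.109  0.204]
38 -> 58 [-0.172  0.155]
58 -> 78 [-0.215  0.087]
78 -> 98 [-0.231  0.008]
98 -> 118 [-0.22  -0.072]
118 -> 138 [-0.182 -0.143]
138 -> 158 [-0.123 -0.196]
158 -> 178 [-0.048 -0.226]
178 -> 198 [ 0.032 -0.229]
198 -> 218 [ 0.109 -0.204]
218 -> 238 [ 0.172 -0.155]
238 -> 258 [ 0.215 -0.087]
258 -> 278 [ 0.231 -0.008]
278 -> 298 [0.22  0.072]
298 -> 318 [0.182 0.143]
318 -> 338 [0.123 0.196]
```

```bash
sed -i 's/611,235.5/607.3,234.5/' a.py; python3 -m handwheel '[{"dx":0.048,"dy":0.226,"dz":0,"rx":0,"ry":0,"rz":0},{"dx":-0.032,"dy":0.229,"dz":0,"rx":0,"ry":0,"rz":0},{"dx":-0.109,"dy":0.204,"dz":0,"rx":0,"ry":0,"rz":0},{"dx":-0.172,"dy":0.155,"dz":0,"rx":0,"ry":0,"rz":0}]' ;python3 a.py
```

```text
time_s: 15.98
ee_pos: [637.2, 273.4, 138.1]
eef_rot: [1.99, 0.43, -1.975]
ft_force: [3.3, -4.5, 7.4]
grip_width: 20.6
r 49.1 deg 52.5 F [ 3.3 -4.5  7.4] Ft -5.3 J7 -1.82
```

Fine; continue to finish the first half turn, then the second half.

```bash
python3 -m handwheel '[{"dx":-0.215,"dy":0.087,"dz":0,"rx":0,"ry":0,"rz":0},{"dx":-0.231,"dy":0.008,"dz":0,"rx":0,"ry":0,"rz":0},{"dx":-0.22,"dy":-0.072,"dz":0,"rx":0,"ry":0,"rz":0},{"dx":-0.182,"dy":-0.143,"dz":0,"rx":0,"ry":0,"rz":0},{"dx":-0.123,"dy":-0.196,"dz":0,"rx":0,"ry":0,"rz":0}]' ;python3 a.py
```

```text
time_s: 16.6
ee_pos: [561.8, 255.4, 138.2]
eef_rot: [1.99, 0.444, -1.975]
ft_force: [2.5, 4.7, 5.2]
grip_width: 20.2
r 50.0 deg 155.4 F [2.5 4.7 5.2] Ft -5.4 J7 -1.85
```

```bash
python3 -m handwheel '[{"dx":-0.048,"dy":-0.226,"dz":0,"rx":0,"ry":0,"rz":0},{"dx":0.032,"dy":-0.229,"dz":0,"rx":0,"ry":0,"rz":0},{"dx":0.109,"dy":-0.204,"dz":0,"rx":0,"ry":0,"rz":0},{"dx":0.172,"dy":-0.155,"dz":0,"rx":0,"ry":0,"rz":0},{"dx":0.215,"dy":-0.087,"dz":0,"rx":0,"ry":0,"rz":0}]';python3 a.py
```

```text
time_s: 17.23
ee_pos: [596.8, 184.6, 138.1]
eef_rot: [1.983, 0.437, -1.981]
ft_force: [-3.7, 2.8, 10.1]
grip_width: 20.3
r 51.0 deg -101.9 F [-3.7  2.8 10.1] Ft -4.2 J7 -1.72
```

```bash
python3 -m handwheel '[{"dx":0.231,"dy":-0.008,"dz":0,"rx":0,"ry":0,"rz":0},{"dx":0.22,"dy":0.072,"dz":0,"rx":0,"ry":0,"rz":0},{"dx":0.182,"dy":0.143,"dz":0,"rx":0,"ry":0,"rz":0},{"dx":0.123,"dy":0.196,"dz":0,"rx":0,"ry":0,"rz":0}]';python3 a.py
```

```text
time_s: 17.73
ee_pos: [653.3, 214.4, 138.1]
eef_rot: [1.981, 0.434, -1.984]
ft_force: [-9.2, -2.2, 14.8]
grip_width: 20.6
r 50.2 deg -23.6 F [-9.2 -2.2 14.8] Ft -5.7 J7 -1.73
```

One turn done (TCP within 2 mm of the stop position). Second turn.

```bash
python3 -m handwheel '[{"dx":0.048,"dy":0.226,"dz":0,"rx":0,"ry":0,"rz":0},{"dx":-0.032,"dy":0.229,"dz":0,"rx":0,"ry":0,"rz":0},{"dx":-0.109,"dy":0.204,"dz":0,"rx":0,"ry":0,"rz":0},{"dx":-0.172,"dy":0.155,"dz":0,"rx":0,"ry":0,"rz":0},{"dx":-0.215,"dy":0.087,"dz":0,"rx":0,"ry":0,"rz":0},{"dx":-0.231,"dy":0.008,"dz":0,"rx":0,"ry":0,"rz":0},{"dx":-0.22,"dy":-0.072,"dz":0,"rx":0,"ry":0,"rz":0},{"dx":-0.182,"dy":-0.143,"dz":0,"rx":0,"ry":0,"rz":0},{"dx":-0.123,"dy":-0.196,"dz":0,"rx":0,"ry":0,"rz":0}]' ;python3 a.py
```

```text
time_s: 18.85
ee_pos: [561.8, 255.3, 138.1]
eef_rot: [1.99, 0.444, -1.975]
ft_force: [1.9, 4.6, 5.1]
grip_width: 20.4
r 50.0 deg 155.4 F [1.9 4.6 5.1] Ft -4.9 J7 -1.85
```

```bash
python3 -m handwheel '[{"dx":-0.048,"dy":-0.226,"dz":0,"rx":0,"ry":0,"rz":0},{"dx":0.032,"dy":-0.229,"dz":0,"rx":0,"ry":0,"rz":0},{"dx":0.109,"dy":-0.204,"dz":0,"rx":0,"ry":0,"rz":0},{"dx":0.172,"dy":-0.155,"dz":0,"rx":0,"ry":0,"rz":0},{"dx":0.215,"dy":-0.087,"dz":0,"rx":0,"ry":0,"rz":0},{"dx":0.231,"dy":-0.008,"dz":0,"rx":0,"ry":0,"rz":0},{"dx":0.22,"dy":0.072,"dz":0,"rx":0,"ry":0,"rz":0},{"dx":0.182,"dy":0.143,"dz":0,"rx":0,"ry":0,"rz":0}]';python3 a.py
```

```text
time_s: 19.85
ee_pos: [644.3, 200.2, 138.1]
eef_rot: [1.982, 0.436, -1.983]
ft_force: [-8.7, 0.1, 12.8]
grip_width: 20.3
r 50.5 deg -42.9 F [-8.7  0.1 12.8] Ft -5.9 J7 -1.71
```

```bash
python3 -m handwheel '[{"dx":0.123,"dy":0.196,"dz":0,"rx":0,"ry":0,"rz":0},{"dx":0,"dy":0,"dz":0,"rx":0,"ry":0,"rz":0}]';python3 a.py
```

```text
time_s: 20.1
ee_pos: [654.4, 217.9, 138.1]
eef_rot: [1.987, 0.442, -1.978]
ft_force: [-1.2, 4.3, 6.9]
grip_width: 20.9
r 49.9 deg -19.4 F [-1.2  4.3  6.9] Ft 3.6 J7 -1.73
```

Back at the stop's TCP position (+2 mm, ≈+0.04 rad). Verify visually: compare the wheel with the stop picture, the head and the bystanders.

Run:
```python
from workcell import *
from h import *
c=capture("scene");d=capture("top")
np.savez("scene9.npz",**c)
p=cv2.imread("pics/stop1.png")[:520,:440,::-1]
a=cv2.resize(c["image"][90:220,320:430],None,fx=4,fy=4,interpolation=cv2.INTER_CUBIC)
o=np.zeros((600,800,3),np.uint8)
o[:320,:390]=p[200:520,:390];o[:320,400:790]=a[200:520,:390]
b=d["image"][90:310,150:520][:, :]
o[330:330+220,:370]=b; e=c["image"][140:320,130:430]; o[330:510,400:700]=e
cv2.imwrite("pics/fin.png",o[:,:,::-1])
b0=np.array([581.1,-218.05]);an=np.arctan2(-.086,.9963);ex=np.array([np.cos(an),np.sin(an)]);ey=np.array([-ex[1],ex[0]])
P=pts(c);W=(P[...,:2]-b0)@np.c_[ex,ey]
m=(abs(W[...,1])<40)&(W[...,0]>-260)&(W[...,0]<15)&(P[...,2]>98)&(P[...,2]<130)
print(W[m].min(0),W[m].max(0),P[m][:,2].mean());s=read_state();print(s["ee_pos"],s["time_s"],s["grip_width"])
diff=np.abs(c["image"].astype(int)-load("scene0.npz")["image"]).max(2)
for n,u,v in(("wrench",320,238),("ring",282,207),("jar",377,263),("sd",372,148),("cap",160,291)): print(n,diff[v-8:v+8,u-10:u+10].mean().round(1))
```

```text
[-86.71951827 -12.23054275] [3.32265997 9.7401751 ] 108.86491610706186
[654.39447527 217.8656529  138.14971367] 20.2 20.724292784094715
wrench 4.4
ring 34.0
jar 5.2
sd 6.1
cap 4.5
```

View pics/fin.png

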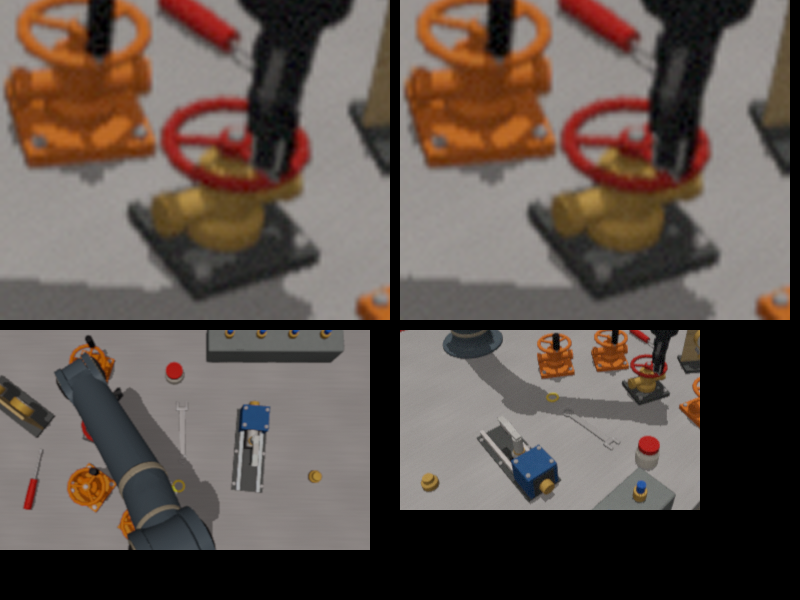

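The spokes stand as they did in the stop picture (crops (210,140) and (610,140)). The head is home under the bridge and the bystanders have not moved; the ring's difference is the arm's shadow. Handing in.

```bash
python3 -c "
from workcell import *
print(sign_off());s=read_state();print(s['time_s'],s['ee_pos'],s['grip_width'])"
```

```text
the job is handed in; nothing more can be done
None
the job is handed in; nothing more can be done
```

I handed the job in at about 20 s, and my last checks agree with the required end state; sign-off gives no verdict.

- **Head:** I gripped it by the neck and slid it until it met the end stop. The force rose to about 18 N with no further motion, and the lever had moved 98 mm. The last picture shows it still upright and home, although its tail read about 2 mm further forward than right after release, which I took as depth noise.
- **Closing the wheel:** I wound it clockwise about 0.70 turns to its stop. One extra row there pressed it to about 54 N tangentially and slid the handle roughly 3–4 mm along the pads. I backed off, raised the grip to 70 N, and pressed again to confirm the stop.
- **Backing off:** I turned it counter-clockwise two full turns. The gripper ended about 2 mm (roughly 0.04 rad) past the stop reference, with the spokes looking as they did at the stop. It finished still holding the crank handle at a finger opening of 20.7 mm.
- **Bystanders:** None appear to have moved. The pin ring's area of the image did change, but that is the arm's shadow over it.

The first move command was refused because its rows left out zero values; nothing moved, and I sent it again with all keys.

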